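# Set a lockable trim control on a bench calibrator and lock it

## Robot

A 6-joint arm with a two-finger parallel gripper is mounted at the origin on the work surface. World frame = base frame: x ahead of the robot, y to its left, z up, the work surface at z = 0. Lengths are in m, angles in rad, forces in N, time in s.
With the tool pointing down it reaches from about 0.25 to 0.725 m from the base axis. Payload 4 kg.
Tool frame: the origin (TCP) lies at the very end of the fingers, on their centre line; the grasp point (between the pads) lies 19 mm behind it; z points along the fingers, y is the line along which they close (so a half turn about z gives the same grasp; the last joint's range is limited). The gripper opens to 85 mm and grips with 20 to 120 N. Pads are 22 mm wide; open, the fingers measure 114 mm over their backs; the gripper's body (76 mm by 85 mm) begins 54 mm behind the grasp point. The pads swing forward as they close: fully open they stand 13 mm farther back than shut.
Start: joints at [-1.147, 0.241, 0.005, 1.335, 0, 1.571], TCP at [0.206, -0.456, 0.231] pointing down, gripper open.
Joint ranges: [-2.72, 2.72], [-1.05, 1.87], [-1.09, 1.28], [-1.99, 2.15], [-1.42, 1.44], [-3.14, 3.14]. Speed limits (rad/s): [2.79, 2.79, 3.14, 3.14, 3.14, 3.14].

## Interface

Orientations are given as a unit quaternion [x, y, z, w].
In Python, from workcell import bot, vision, workorder, boxes_of gives the robot as it stands.
- The arm moves only by the tool send_rows, never from a script. Its argument "motion" is text: rows parted by semicolons, each of 5 numbers parted by spaces: the closure, from -1 (fully open) to 1 (shut), so that 0 is half open, then the shift along the tool's x, y, z in cm, then the turn about the tool's z in rad. In form: claw x y z twist; .... A call has 1 to 5 rows; each row is the pose to reach, as a shift and turn from the pose commanded when the call began, along the tool's axes at that moment; what a row does not reach only later rows make up. A row lasts 1/10 s, in which the tool goes at most 50 mm and 8.59 degrees, less where a joint would pass 70% of its speed; a pose out of reach is approached as far as the arm can. A call with a gripper value outside its range is refused whole. The fingers move at their own pace and stop on an object; the grip force is fixed at half the most. Time passes only in rows, so rows that repeat a pose let the fingers close. It gives the time, the measured TCP pose, the force, the opening and the grip force at its end, in the units of the state.
- bot.get_obs(): the state, without advancing time (a new reading comes with each control period).
- vision.camera(name): name is "scene" or "top" or "wrist"; returns the picture (420x560x3 uint8, red, green, blue); there is no depth.
- vision.camera_model(name): a dict with "fov_y" (degrees; the focal length in pixels is half the picture's height over the tangent of half this angle, whatever the lens; pixels are square), "cx", "cy" (the principal point, pixels), "world_from_camera" (4x4, takes a point from camera to world coordinates); the wrist camera has in their place "hand_eye" (4x4, takes a point from camera to tool coordinates, whose origin is the TCP and whose axes are the flange's). Camera axes: x right, y down, z forward; pixel columns grow to the right and rows downward; lengths in m; the calibration is good to about 2 mm. The wrist camera is an equidistant fisheye: a pixel r from the principal point sees the ray r / f radians off the axis. A picture is of the moment at which its call begins: read the wrist's pose just before it. camera_model takes no time and is no camera call.
- workorder.job_done(): hands the job in; it is judged then, once.
Trained networks look in the newest picture that a camera, given by its name, has taken for a name from the list of things; names that differ only in an ending like _2 or _b are one class to them, and where a whole thing is asked for, a point or a joint stands for the part that bears it (a point fixed in the world has none). Each returns a list of dicts, best first, with "conf" (0 to 1); they miss things now and then, are a little off and sometimes report something else, mostly with a low value. They report only what shows in the picture. A call takes as long as a camera call.
- boxes_of(camera, target): "rect" ([centre column, centre row, width, height] in pixels, round what is visible of it).
The state is a dict: "clock": time; "joint_pos": joint angles; "joint_vel": joint speeds; "tau": joint torques, N m; "eef_pos": TCP position; "tool_rot": TCP orientation; "ft_force": force on the tool from outside, world axes, zero at the start; "ft_torque": the same for the moment, N m; "grip_width": finger opening in m; "grasp_force": force on a finger pad.
Only numpy, scipy, OpenCV 4.12 (cv2) and the standard library are available. Lean on these libraries where they do the work, as an engineer would, in place of code of your own. Each camera call takes 0.05 s, during which the arm holds its last target. There are 200 camera calls.

## Task

On the face-up calibrator box, turn the inner trim knob until its pointer stands on the long index line, leaving the lock ring round it where it is, and let go. Then tighten the lock ring clockwise until it is snug, firm but not over-tightened, without shifting the knob from the line or dragging the box about, and let go. Leave the other things on the bench alone.

Things in the scene. Friction and masses are not known exactly. Their poses are not given: they have to be found in the camera images.
- box: The calibrator: grey instrument box 190 (x) x 280 (y) x 80 mm high, 2 to 2.9 kg, loose on four rubber feet on the mat, its bare aluminium panel facing up, 80 mm above the origin (centre of the underside). x to its back (away from the robot at yaw 0), y to its left. The lockable trim control, two concentric round parts on one upright axis, is on the panel; a plain bar knob and binding posts are not used.
- axis (a point): Where the trim control's upright axis meets the panel: x = -20, y = +60 mm in the box's frame; axes as the box's. Nothing else rises above the panel within 65 mm of it.
- trim (a joint): Angle of the inner trim knob in rad: 0 when its pointer is at the index line, positive when turned clockwise (seen from above) from there; it starts 0.6 to 1.4 clockwise of the line. Travel -2.3 to 2.3. It turns against a light friction of 0.025 N m and stays where it is left. It is on the line within 0.09 rad.
- knob_top (a point): Centre of the top of the inner trim knob, on the axis 51 mm above the panel; z up, x towards the pointer. The knob: a black cylinder 24 mm in diameter, 30 mm tall, from 21 to 51 mm above the panel, with a small pointer nose at its foot (21 to 29 mm above the panel, 6 mm wide) reaching 19.5 mm from the axis; a white line on its top and nose.
- pointer (a point): Tip of the pointer nose of the inner knob, 19.5 mm from the axis and 29 mm above the panel.
- index (a point): Point on the long black index line on the panel, 35 mm from the axis towards the box's +x; the line runs radially from 27 to 43 mm. The short ticks of the scale are 0.3 rad apart.
- ring: Lock ring: round, knurled, bare aluminium, 46 mm in diameter, 1 to 18 mm above the panel, under the inner knob and not joined to it. Origin on the axis at panel height, z up, x towards its dot. Clockwise (seen from above) tightens. It starts slack and turns with 0.05 N m for 0.3 to 1.4 rad until it bites; where exactly cannot be seen. It can turn back at least 1.2 rad.
- ring_dot (a point): Small black dot on the ring's top face, 18 mm from the axis, 18 mm above the panel: tells how far the ring is turned, not where it bites.
- collet (a point): The split clamp hidden in the ring, on the axis 4 mm above the panel; its x lies along the box's x while slack. Once the ring bites, it is wound round with the ring: the turning torque jumps to 0.36 N m, then rises 1.25 N m per rad (0.1 to 0.2 lower if read after stopping). Snug from 0.06 rad past the bite (0.44 N m), over-tightened past 0.28 rad (0.71 N m). Let go, it stays tight.
- carton: Bystander: black carton, 62 x 45 x 50 mm, left of the box. Origin: centre of the underside.
- driver: Bystander: screwdriver 150 mm long, lying behind the box. Origin: its underside.
- spool: Bystander: solder spool, 54 mm across, 42 mm high, behind the box. Origin: centre of the underside.
- flux: Bystander: small jar, 42 mm across, 36 mm high, right of the box. Origin: centre of the underside.
- tweezers: Bystander: steel tweezers 125 mm long, lying left of the box. Origin: centre of the underside.
- meter: Bystander: hand multimeter 145 x 72 x 39 mm, lying to the robot's right. Origin: centre of the underside.
- adaptor: Bystander: small black plug adaptor, 48 x 14 x 12 mm, lying on the panel near the binding posts. Origin: centre of the underside of its block.
- cup: Bystander: brown cup, 76 mm across, 85 mm high, right of the box. Origin: centre of the underside.

How it is judged:
On the way:
1. the pointer stands on the index line, the lock ring not turned from where it was (its dot within 6 mm), and the knob is let go (value of joint trim between -0.09 and 0.09 rad and distance of ring_dot from where it was at the start of the episode below 0.006 m and contact force between the fingers and box below 0.3 N), for 0.2 s.
At the end, for the whole second after the job is handed in: The inner knob's pointer is on the index line within 0.09 rad, the lock ring is snug (its clamp wound by 0.06 to 0.28 rad, that is tightened with 0.44 to 0.71 N m), both are let go, and the box stands within 15 mm of where it was (value of joint trim between -0.09 and 0.09 rad and angle between the x axis of collet and the x axis of box, either way round between 0.06 and 0.28 rad and distance of box from where it was at the start of the episode below 0.015 m and linear speed of box below 0.01 m/s and contact force between the fingers and box below 0.3 N); the robot touches nothing.
It fails at once if the lock ring is over-tightened (its clamp wound beyond 0.28 rad, more than 0.71 N m) (angle between the x axis of collet and the x axis of box, either way round above 0.28 rad).
It fails at once if the knob is off the line (by more than 0.09 rad) while the ring is tight on it (angle between the x axis of collet and the x axis of box, either way round above 0.06 rad and not (value of joint trim between -0.09 and 0.09 rad)).
It fails at once if the box is dragged more than 15 mm (distance of box from where it was at the start of the episode above 0.015 m).
It fails at once if another thing on the bench (carton, screwdriver, spool, jar, tweezers, multimeter, adaptor or cup) is pushed aside by more than 30 mm (distance of any of carton, driver, spool, flux, tweezers, meter, adaptor, cup from where it was at the start of the episode above 0.03 m).
It also fails if it takes over 72 s, if anything falls off the work surface, if the arm or the gripper's body presses on something with over 40 N, if the wrist force passes 120 N, or if a joint passes its speed limit or range.

## Working session

There is one attempt and no reset: what is moved stays moved. The work goes in short steps, Python scripts to look and compute and a tool call to move; the robot and the scene stay as the last step left them, time stands still between calls to the robot, and variables do not carry over. Pictures are saved under pics/ and viewed, at most 10 in all, crops included, and the job is handed in when it is done.

Besides the shell and the picture viewer there is one more tool, called after "Request:" by a JSON object that holds its "name" and its "arguments". send_rows: Moves the arm, as the interface text tells. Its arguments: {"type":"object","properties":{"motion":{"type":"string"}},"required":["motion"]}

```bash
ls; mkdir -p pics; python3 - <<'E'
from workcell import bot, vision, workorder, boxes_of
import cv2,numpy as np
o=bot.get_obs();print(o)
for c in ['top','scene']:
    im=vision.camera(c);cv2.imwrite(f'pics/{c}0.png',im[:,:,::-1])
    m=vision.camera_model(c);print(c,m)
    for t in ['box','knob_top','ring','pointer','index','ring_dot']:
        print(t,[(np.round(d['rect'],1).tolist(),round(d['conf'],2)) for d in boxes_of(c,t)[:2]])
print(vision.camera_model('wrist'))
E
```

```text
pics
{'clock': 0.0, 'joint_pos': array([-1.14697333e+00,  2.41401978e-01,  3.72930528e-03,  1.33520190e+00,
        4.97104086e-05,  1.57082116e+00]), 'joint_vel': array([ 0.00101859,  0.00249269,  0.00062305,  0.00059888,  0.00058688,
       -0.00136625]), 'tau': array([ 1.60889682e-03, -3.72312176e+01,  2.52411675e+01,  1.69993518e-02,
        2.18350037e-04, -1.01863872e-06]), 'eef_pos': array([ 0.20537852, -0.45518068,  0.23042039]), 'tool_rot': array([ 9.77632746e-01,  2.10316747e-01, -1.94270761e-04, -1.02110178e-03]), 'ft_force': array([-0.33022289,  0.2718407 , -0.19430781]), 'ft_torque': array([ 0.0694958 , -0.00909624,  0.01875211]), 'grasp_force': 0.0, 'grip_width': 0.08526717598209976}
top {'fov_y': 52.82210836914375, 'cx': 279.70497261979193, 'cy': 206.3730676441859, 'world_from_camera': array([[ 0.00780439, -0.98495945,  0.17260934,  0.39687875],
       [-0.99996214, -0.00835155, -0.00244394, -0.0735474 ],
       [ 0.00384874, -0.17258373, -0.98498733,  0.94970171],
       [ 0.        ,  0.        ,  0.        ,  1.        ]])}
box [([250.1, 223.9, 143.6, 102.5], 0.79)]
[... 682 characters left out ...]
 19.0, 33.5], 0.19)]
ring [([336.4, 191.2, 22.1, 21.8], 0.76)]
pointer [([335.2, 184.1, 14.0, 15.0], 0.73), ([333.4, 195.8, 23.6, 19.3], 0.63)]
index [([312.1, 216.4, 137.4, 93.9], 0.74), ([336.0, 193.3, 19.2, 18.8], 0.2)]
ring_dot [([336.0, 197.1, 24.7, 16.5], 0.6)]
{'fov_y': 65.70646984690485, 'cx': 281.2070926245786, 'cy': 212.5765544807802, 'hand_eye': array([[-5.37523038e-04, -9.57485427e-01, -2.88481141e-01,
         7.41932197e-02],
       [ 9.99998872e-01, -9.19241391e-04,  1.18773034e-03,
        -1.97292891e-04],
       [-1.40241830e-03, -2.88480178e-01,  9.57484841e-01,
        -1.41252511e-01],
       [ 0.00000000e+00,  0.00000000e+00,  0.00000000e+00,
         1.00000000e+00]])}
```

```bash
cat > h.py <<'E'
import numpy as np, cv2
from scipy.spatial.transform import Rotation as R
from workcell import bot, vision, boxes_of
def ray(c,u,v,pose=None):
    m=vision.camera_model(c); f=210/np.tan(np.radians(m['fov_y'])/2)
    a=np.array([u-m['cx'],v-m['cy']])
    if c=='wrist':
        r=np.hypot(*a);th=r/f;d=np.r_[a/max(r,1e-9)*np.sin(th),np.cos(th)]
        T=np.eye(4);T[:3,:3]=R.from_quat(pose['tool_rot']).as_matrix();T[:3,3]=pose['eef_pos'];T=T@m['hand_eye']
    else: d=np.r_[a/f,1];T=m['world_from_camera']
    return T[:3,3],T[:3,:3]@d
def at(c,u,v,z,pose=None):
    o,d=ray(c,u,v,pose);return o+d*(z-o[2])/d[2]
def proj(c,p,pose=None):
    m=vision.camera_model(c); f=210/np.tan(np.radians(m['fov_y'])/2)
    if c=='wrist':
        T=np.eye(4);T[:3,:3]=R.from_quat(pose['tool_rot']).as_matrix();T[:3,3]=pose['eef_pos'];T=T@m['hand_eye']
    else: T=m['world_from_camera']
    q=np.linalg.inv(T)@np.r_[p,1]
    if c=='wrist':
        s=np.hypot(q[0],q[1]);k=f*np.arctan2(s,q[2])/max(s,1e-9)
    else: k=f/q[2]
    return np.array([m['cx']+k*q[0],m['cy']+k*q[1]])
E
python3 - <<'E'
from h import *
print(at('top',221.4,235.7,.095),at('scene',336.4,191.2,.095),at('top',219.7,234.4,.115),at('scene',333.8,186.6,.12))
a=cv2.imread('pics/top0.png')[130:330,120:400];b=cv2.imread('pics/scene0.png')[110:310,180:460]
cv2.imwrite('pics/a.png',cv2.resize(np.vstack([a]),(784,560),interpolation=cv2.INTER_CUBIC))
E
```

```text
[0.48532229 0.04200916 0.095     ] [0.48605703 0.04651302 0.095     ] [0.48580641 0.04275089 0.115     ] [0.49429651 0.03812128 0.12      ]
```

View pics/a.png

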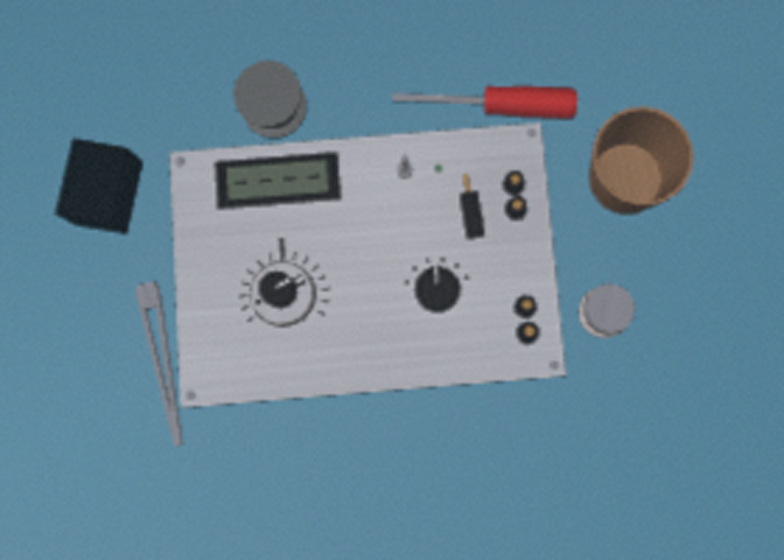

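```bash
cat >> h.py <<'E'
def shift(p):  # cm along tool axes to reach world p
    o=bot.get_obs();return R.from_quat(o['tool_rot']).as_matrix().T@(np.array(p)-o['eef_pos'])*100
E
python3 - <<'E'
from h import *
c=[at('top',120+x/2.8,130+y/2.8,.08) for x,y in [(172,153),(540,126),(565,375),(182,406)]]
for q in c: print(q.round(4))
q=np.array(c);x=(q[0]+q[1]-q[2]-q[3])[:2];y=(q[0]+q[3]-q[1]-q[2])[:2]
print(np.arctan2(x[1],x[0]),np.arctan2(y[1],y[0])-np.pi/2,np.linalg.norm(x)/2,np.linalg.norm(y)/2)
yaw=np.arctan2(y[1],y[0])-np.pi/2; ce=q.mean(0)
Rm=np.array([[np.cos(yaw),-np.sin(yaw)],[np.sin(yaw),np.cos(yaw)]])
ax=ce[:2]+Rm@[-.02,.06];print(ce,ax)
print(shift([.485,.043,.23]))
E
```

```text
[0.594  0.1315 0.08  ]
[ 0.6173 -0.1453  0.08  ]
[ 0.4308 -0.1625  0.08  ]
[0.4063 0.1153 0.08  ]
0.0889872173107507 0.08595049708692781 0.18781606227584477 0.2783716987161347
[ 0.51209308 -0.01524252  0.08      ] [0.48701623 0.0428191 ]
[ 45.97713465 -33.97716916   0.13072092]
```

Request:
{"name": "send_rows", "arguments": {"motion": "-1 4 -3 0 0; -1 8 -6 0 0; -1 12 -9 0 0; -1 16 -12 0 0; -1 20 -15 0 0"}}

```text
clock: 1.2
eef_pos: [0.3268, -0.2352, 0.2316]
tool_rot: [0.978, 0.21, 0.0, 0.0]
ft_force: [0.9, -0.4, 0.1]
grip_width: 0.0854
grasp_force: 0.0
```

Request:
{"name": "send_rows", "arguments": {"motion": "-1 4 -3 0 0; -1 8 -6 0 0; -1 12 -9 0 0; -1 16 -12 0 0; -1 20 -15 0 0"}}

```text
clock: 1.7
eef_pos: [0.4476, -0.0158, 0.2317]
tool_rot: [0.978, 0.21, 0.001, 0.0]
ft_force: [1.6, -1.0, 0.5]
grip_width: 0.0852
grasp_force: 0.0
```

```bash
python3 - <<'E'
from h import *
o=bot.get_obs();print(o['joint_pos'],o['eef_pos'],o['tool_rot'],o['clock'],shift([.487,.043,.23]))
E
```

```text
[-3.50642363e-02  1.36492664e-01 -1.23390906e-01  1.30981309e+00
 -2.11145742e-04  2.68239762e+00] [ 0.44760326 -0.01576542  0.2316663 ] [9.77598136e-01 2.10479386e-01 5.07303122e-04 2.36866609e-04] 1.7 [ 6.00882161 -3.73468732  0.16946396]
```

Request:
{"name": "send_rows", "arguments": {"motion": "-1 3 -1.9 0 0; -1 6 -3.7 0 0; -1 6 -3.7 0.5 0; -1 6 -3.7 0.5 0"}}

```text
clock: 2.1
eef_pos: [0.4858, 0.0411, 0.2253]
tool_rot: [0.977, 0.211, -0.001, 0.0]
ft_force: [0.0, -0.4, -0.8]
grip_width: 0.0852
grasp_force: 0.0
```

```bash
cat > look.py <<'E'
import sys
from h import *
def look(name,k=4,half=(95,70)):
    o=bot.get_obs();im=vision.camera('wrist')[:,:,::-1].copy()
    cv2.imwrite(f'pics/{name}_raw.png',im)
    u,v=proj('wrist',[.487,.043,.098],o);u0,v0=int(u-half[0]),int(v-half[1]);u0=max(u0,0);v0=max(v0,0)
    c=im[v0:v0+2*half[1],u0:u0+2*half[0]]
    cv2.imwrite(f'pics/{name}.png',cv2.resize(c,None,fx=k,fy=k,interpolation=cv2.INTER_CUBIC));print('crop',u0,v0,k)
    print(o['clock'],o['eef_pos'],o['tool_rot'],o['joint_pos'][5]);return o
if __name__=='__main__':
    o=look(sys.argv[1])
    for t,z in [('knob_top',.131),('ring',.098),('pointer',.109),('ring_dot',.098)]:
        for d in boxes_of('wrist',t)[:2]: print(t,np.round(d['rect'],1),round(d['conf'],2),at('wrist',*d['rect'][:2],z,o).round(4))
E
python3 look.py w1
```

```text
crop 184 132 4
2.1 [0.48581699 0.04107284 0.22530533] [ 9.77446808e-01  2.11178695e-01 -1.13853407e-03  2.64676856e-05] 2.8005885922685514
knob_top [283.9 207.8  37.9  38.6] 0.64 [0.4928 0.042  0.131 ]
ring [278.6 196.4  54.9  56.6] 0.82 [0.4917 0.0461 0.098 ]
pointer [282.5 207.4  41.3  36.3] 0.92 [0.487  0.0404 0.109 ]
ring_dot [278.6 197.3  55.3  48.3] 0.6 [0.4909 0.0457 0.098 ]
```

View pics/w1.png

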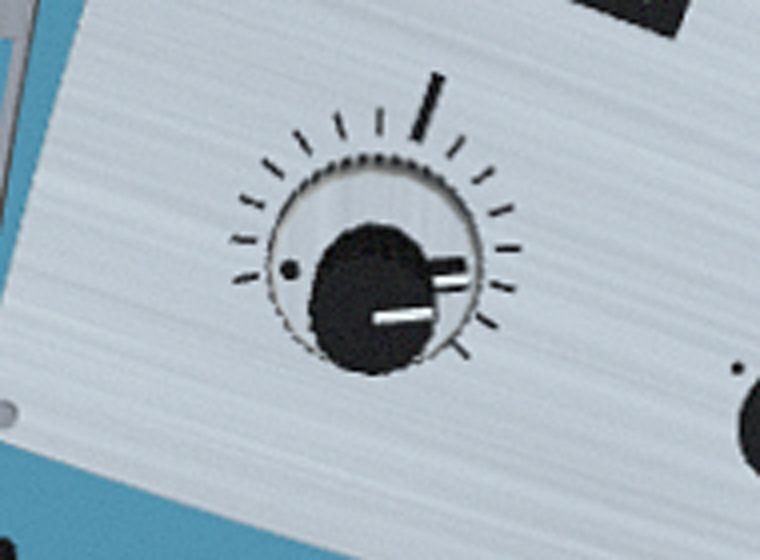

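```bash
cat > p.py <<'E'
from h import *
def P(o,pts,u0,v0,k): return [at('wrist',u0+x/k,v0+y/k,z,o)[:2] for x,y,z in pts]
E
python3 - <<'E'
from p import *
o=bot.get_obs()
p=P(o,[(417,140,.08),(437,74,.08),(375,262,.098),(374,319,.131),(433,313,.131),(434,283,.109),(468,283,.109),(290,270,.098)],184,132,4)
for q in p: print(q.round(4))
a=lambda d:np.arctan2(d[1],d[0])
print('index yaw',a(p[1]-p[0]),np.linalg.norm(p[1]-p[0]),'white',a(p[4]-p[3]),np.linalg.norm(p[4]-p[3]),'nose',a(p[6]-p[5]))
iy=.087
u=np.array([np.cos(iy),np.sin(iy)])
print('axis est from index',p[0]-.027*u,p[1]-.043*u)
print('nose tip ang from ring ctr',a(p[6]-p[2]),np.linalg.norm(p[6]-p[2]),np.linalg.norm(p[7]-p[2]))
E
```

```text
[0.5159 0.0459]
[0.5313 0.048 ]
[0.4906 0.0448]
[0.488  0.0435]
[0.4937 0.0338]
[0.4941 0.0329]
[0.4969 0.0265]
[0.4816 0.0607]
index yaw 0.13570881967462295 0.015496079087921498 white -1.0440264988516372 0.011267695949367669 nose -1.1487113829405928
axis est from index [0.48904502 0.04360279] [0.48845914 0.04430905]
nose tip ang from ring ctr -1.2371139114103282 0.019349896993755486 0.018333439167830447
```

Request:
{"name": "send_rows", "arguments": {"motion": "-1 0.4 -0.1 4 0; -1 0.4 -0.1 8 0; -1 0.4 -0.1 11.1 0; -1 0.4 -0.1 11.1 0; 0 0.4 -0.1 11.1 0"}}

```text
clock: 2.85
eef_pos: [0.4895, 0.0426, 0.1159]
tool_rot: [0.978, 0.21, -0.0, -0.0]
ft_force: [0.5, -0.4, 0.6]
grip_width: 0.0726
grasp_force: 0.0
```

Request:
{"name": "send_rows", "arguments": {"motion": "1 0 0 0 0; 1 0 0 0 0; 1 0 0 0 0; 1 0 0 0 0; 1 0 0 0 0"}}

```text
clock: 3.35
eef_pos: [0.4895, 0.0465, 0.1176]
tool_rot: [0.977, 0.211, 0.001, -0.004]
ft_force: [-4.6, 8.7, 10.8]
grip_width: 0.0215
grasp_force: 58.3
```

```bash
sed -i 's/half=(95,70)/half=(95,70)/' look.py; python3 - <<'E'
from look import *
o=look('w2');print(o['ft_force'],o['ft_torque'],o['grip_width'])
E
```

```text
crop 190 194 4
3.35 [0.48945487 0.0464603  0.11761073] [ 0.9774047   0.21134189  0.00132384 -0.0035916 ] 2.8057385405936306
[-4.62045882  8.65453546 10.81811954] [ 1.94031493  1.18573934 -0.00912894] 0.021477211185288978
```

View pics/w2.png

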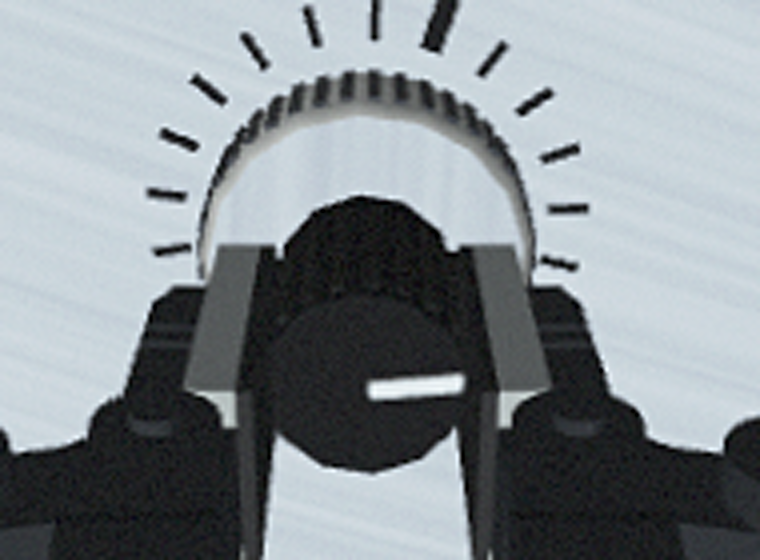

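Request:
{"name": "send_rows", "arguments": {"motion": "1 0.15 -0.35 -0.2 0; 1 0.15 -0.35 -0.2 -0.14; 1 0.15 -0.35 -0.2 -0.28; 1 0.15 -0.35 -0.2 -0.42; 1 0.15 -0.35 -0.2 -0.56"}}

```text
clock: 3.9
eef_pos: [0.4888, 0.0473, 0.1177]
tool_rot: [0.88, 0.475, -0.0, -0.001]
ft_force: [-3.8, 1.2, 2.1]
grip_width: 0.0216
grasp_force: 60.5
```

Request:
{"name": "send_rows", "arguments": {"motion": "1 0 0 0 -0.14; 1 0 0 0 -0.28; 1 0 0 0 -0.42; 1 0 0 0 -0.56; 1 0 0 0 -0.56"}}

```text
clock: 4.4
eef_pos: [0.4879, 0.0475, 0.1177]
tool_rot: [0.716, 0.698, -0.001, -0.001]
ft_force: [-4.2, 1.1, 4.4]
grip_width: 0.0211
grasp_force: 60.6
```

```bash
python3 - <<'E'
from look import *
o=look('w3');print(o['ft_force'],o['ft_torque'],o['grip_width'])
E
```

```text
crop 183 194 4
4.4 [0.48792721 0.04748118 0.11771267] [ 7.15619432e-01  6.98488856e-01 -6.38884141e-04 -1.31815797e-03] 1.6912516383344263
[-4.15023128  1.10697639  4.44095321] [0.35736344 1.13389324 0.02825251] 0.021095586293234672
```

View pics/w3.png

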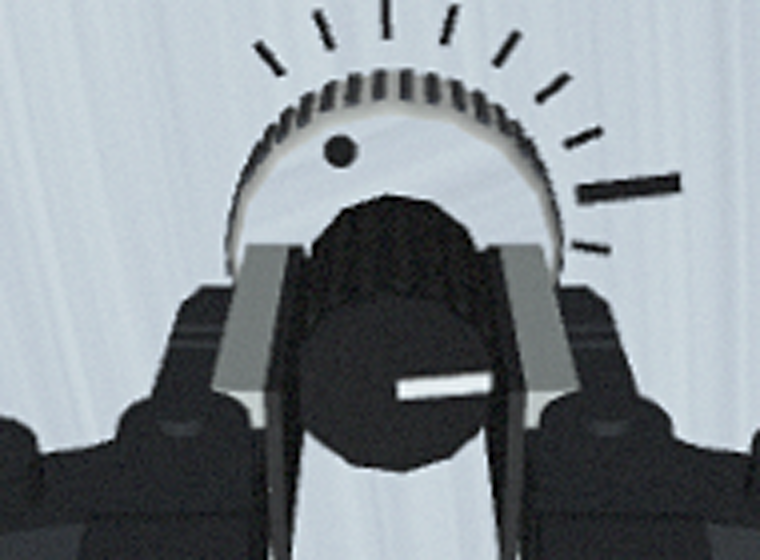

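```bash
python3 - <<'E'
from p import *
o=bot.get_obs()
p=P(o,[(578,194,.08),(681,182,.08),(397,390,.131),(492,381,.131),(341,151,.098)],183,194,4)
for q in p: print(q.round(4))
a=lambda d:np.arctan2(d[1],d[0])
print('index yaw',a(p[1]-p[0]),np.linalg.norm(p[1]-p[0]),'white',a(p[3]-p[2]),np.linalg.norm(p[3]-p[2]), 'index from knob',a((p[0]+p[1])/2-p[2]))
E
```

```text
[0.5161 0.0479]
[0.5318 0.0493]
[0.489  0.0453]
[0.4998 0.0461]
[0.4821 0.0623]
index yaw 0.08620443123729234 0.01575061179920945 white 0.07808808065662984 0.010807161662324621 index from knob 0.0942660580235649
```

Request:
{"name": "send_rows", "arguments": {"motion": "1 0.1 -0.1 0 0; 1 0.1 -0.1 0 0; 0 0.1 -0.1 0 0; -1 0.1 -0.1 0 0; -1 0.1 -0.1 0 0"}}

```text
clock: 4.95
eef_pos: [0.4893, 0.0481, 0.1174]
tool_rot: [0.717, 0.697, 0.001, 0.0]
ft_force: [-0.7, 0.5, -0.2]
grip_width: 0.0643
grasp_force: 0.0
```

Request:
{"name": "send_rows", "arguments": {"motion": "-1 0 0 0 0; -1 0 0 0 -0.14; -1 0 0 0 -0.28; -1 0 0 0 -0.42; -1 0 0 0 -0.56"}}

```text
clock: 5.45
eef_pos: [0.4888, 0.048, 0.1173]
tool_rot: [0.493, 0.87, 0.0, 0.0]
ft_force: [-0.4, -0.8, -0.0]
grip_width: 0.0853
grasp_force: 0.0
```

```bash
python3 - <<'E'
from look import *
o=look('w4');print(o['ft_force'],o['ft_torque'],o['grip_width'])
E
```

```text
crop 177 192 4
5.45 [0.4888315  0.04804096 0.11731978] [4.93402807e-01 8.69800903e-01 1.56615845e-04 1.86871202e-04] 1.129932643932837
[-0.35230188 -0.79025643 -0.01748794] [ 0.01129815  0.0199955  -0.01523021] 0.08528907218564297
```

View pics/w4.png

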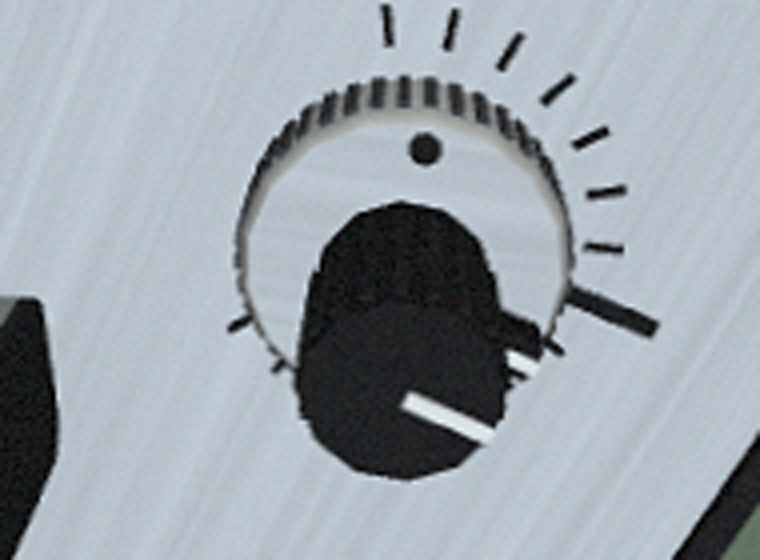

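```bash
python3 - <<'E'
from p import *
o=bot.get_obs()
p=P(o,[(568,293,.08),(657,330,.08),(405,399,.131),(490,437,.131),(425,149,.098),(403,393,.131),(406,210,.098)],177,192,4)
for q in p: print(q.round(4))
a=lambda d:np.arctan2(d[1],d[0])
print('index yaw',a(p[1]-p[0]),'white',a(p[3]-p[2]), 'index from knob',a((p[0]+p[1])/2-p[5]))
print(shift([.488,.046,.0]), shift(np.r_[p[5],.1]))
E
```

```text
[0.5165 0.0482]
[0.5323 0.0498]
[0.4895 0.0456]
[0.5006 0.0462]
[0.4822 0.0625]
[0.4889 0.0462]
[0.4845 0.0538]
index yaw 0.10390675239076666 white 0.05245882003487052 index from knob 0.07982632814775675
[-0.13223013 -0.17827771 11.72961355] [-0.16636845 -0.08610386  1.72965288]
```

Request:
{"name": "send_rows", "arguments": {"motion": "-1 -0.15 -0.13 0 0; -1 -0.15 -0.13 2 0; -1 -0.15 -0.13 3.5 0; -1 -0.15 -0.13 3.5 0; 0.2 -0.15 -0.13 3.5 0"}}

```text
clock: 6.0
eef_pos: [0.4881, 0.046, 0.0824]
tool_rot: [0.497, 0.868, -0.0, -0.0]
ft_force: [0.5, 0.3, -1.0]
grip_width: 0.0733
grasp_force: 0.0
```

Request:
{"name": "send_rows", "arguments": {"motion": "1 0 0 0 0; 1 0 0 0 0; 1 0 0 0 0; 1 0 0 0 0"}}

```text
clock: 6.4
eef_pos: [0.4881, 0.0456, 0.0838]
tool_rot: [0.496, 0.868, -0.0, 0.001]
ft_force: [-2.8, -2.4, 7.0]
grip_width: 0.0431
grasp_force: 60.3
```

```bash
cat > s.py <<'E'
from h import *
o=bot.get_obs();q=o['tool_rot']
print(o['clock'],o['eef_pos'].round(4),'yaw',round(2*np.arctan2(q[1],q[0]),4),'F',o['ft_force'].round(2),'T',o['ft_torque'].round(3),'j6',o['joint_pos'][5].round(4),'tau6',o['tau'][5].round(3),o['grip_width'].round(4),o['grasp_force'])
E
python3 s.py
```

```text
Traceback (most recent call last):
  File "s.py", line 3, in <module>
    print(o['clock'],o['eef_pos'].round(4),'yaw',round(2*np.arctan2(q[1],q[0]),4),'F',o['ft_force'].round(2),'T',o['ft_torque'].round(3),'j6',o['joint_pos'][5].round(4),'tau6',o['tau'][5].round(3),o['grip_width'].round(4),o['grasp_force'])
                                                                                                                                                                                                     ^^^^^^^^^^^^^^^^^^^^^
AttributeError: 'float' object has no attribute 'round'
```

```bash
sed -i "s/o\['grip_width'\].round(4)/o['grip_width']/" s.py; python3 s.py
```

```text
6.4 [0.4881 0.0456 0.0838] yaw 2.1032 F [-2.8  -2.44  7.03] T [-0.36   0.786  0.009] j6 1.1321 tau6 0.011 0.043081604369099906 60.281056841486134
```

Request:
{"name": "send_rows", "arguments": {"motion": "1 0 0 -0.1 0.1; 1 0 0 -0.1 0.2; 1 0 0 -0.1 0.28; 1 0 0 -0.1 0.28"}}

```text
clock: 6.8
eef_pos: [0.488, 0.0456, 0.0839]
tool_rot: [0.612, 0.791, -0.0, 0.0]
ft_force: [-2.6, -2.6, 1.8]
grip_width: 0.0434
grasp_force: 62.1
```

```bash
python3 s.py
```

```text
6.8 [0.488  0.0456 0.0839] yaw 1.8233 F [-2.63 -2.61  1.83] T [-0.467  0.515 -0.027] j6 1.412 tau6 0.302 0.04338985664999734 62.05395602853969
```

Request:
{"name": "send_rows", "arguments": {"motion": "1 0 0 0 0.06; 1 0 0 0 0.12"}}

```text
clock: 7.0
eef_pos: [0.4879, 0.0455, 0.0839]
tool_rot: [0.659, 0.752, -0.0, 0.0]
ft_force: [-2.2, -2.5, 3.0]
grip_width: 0.0432
grasp_force: 62.1
```

```bash
python3 s.py
```

```text
7.0 [0.4879 0.0455 0.0839] yaw 1.703 F [-2.17 -2.51  2.95] T [-0.445  0.547  0.031] j6 1.5323 tau6 -0.445 0.043156223334661056 62.10567690432072
```

Request:
{"name": "send_rows", "arguments": {"motion": "1 0 0 0 0.06; 1 0 0 0 0.12"}}

```text
clock: 7.2
eef_pos: [0.4879, 0.0455, 0.0839]
tool_rot: [0.703, 0.711, -0.0, 0.0]
ft_force: [-1.9, -2.2, 3.2]
grip_width: 0.043
grasp_force: 62.1
```

```bash
python3 s.py
```

```text
7.2 [0.4879 0.0455 0.0839] yaw 1.5829 F [-1.92 -2.16  3.16] T [-0.426  0.573  0.023] j6 1.6524 tau6 -0.437 0.04303733635323236 62.119777306797914
```

Request:
{"name": "send_rows", "arguments": {"motion": "1 0 0 0 0.06; 1 0 0 0 0.12"}}

```text
clock: 7.4
eef_pos: [0.4878, 0.0455, 0.0839]
tool_rot: [0.744, 0.668, -0.0, 0.0]
ft_force: [-2.4, -2.9, 2.8]
grip_width: 0.0433
grasp_force: 62.1
```

```bash
python3 s.py
```

```text
7.4 [0.4878 0.0455 0.0839] yaw 1.4629 F [-2.37 -2.89  2.76] T [-0.426  0.611  0.05 ] j6 1.7724 tau6 -0.437 0.0433324606529274 62.132767690345645
```

Request:
{"name": "send_rows", "arguments": {"motion": "1 0 0 0 0.06; 1 0 0 0 0.12"}}

```text
clock: 7.6
eef_pos: [0.4878, 0.0456, 0.0839]
tool_rot: [0.783, 0.622, -0.0, 0.0]
ft_force: [-1.9, -1.8, 4.4]
grip_width: 0.0434
grasp_force: 62.1
```

```bash
python3 s.py
```

```text
7.6 [0.4878 0.0456 0.0839] yaw 1.3429 F [-1.92 -1.85  4.42] T [-0.449  0.596  0.079] j6 1.8924 tau6 -0.437 0.043384093619223504 62.141717893537134
```

Request:
{"name": "send_rows", "arguments": {"motion": "1 0 0 0 0.06; 1 0 0 0 0.12"}}

```text
clock: 7.8
eef_pos: [0.4878, 0.0456, 0.0839]
tool_rot: [0.819, 0.574, -0.0, 0.0]
ft_force: [-2.9, -1.4, 3.3]
grip_width: 0.043
grasp_force: 62.1
```

```bash
python3 s.py
```

```text
7.8 [0.4878 0.0456 0.0839] yaw 1.2229 F [-2.91 -1.44  3.28] T [-0.434  0.696  0.064] j6 2.0123 tau6 -0.437 0.04304862549963315 62.14990929351188
```

Request:
{"name": "send_rows", "arguments": {"motion": "1 0 0 0 0.06; 1 0 0 0 0.12"}}

```text
clock: 8.0
eef_pos: [0.4877, 0.0456, 0.0839]
tool_rot: [0.852, 0.524, -0.0, 0.0]
ft_force: [-2.7, -2.6, 4.3]
grip_width: 0.0434
grasp_force: 62.2
```

```bash
python3 s.py
```

```text
8.0 [0.4877 0.0456 0.0839] yaw 1.103 F [-2.69 -2.6   4.3 ] T [-0.379  0.718  0.107] j6 2.1323 tau6 -0.437 0.04338751342274985 62.1572523820214
```

Request:
{"name": "send_rows", "arguments": {"motion": "1 0 0 0 0.05; 1 0 0 0 0.1"}}

```text
clock: 8.2
eef_pos: [0.4877, 0.0456, 0.0839]
tool_rot: [0.877, 0.481, -0.0, 0.0]
ft_force: [-3.5, -2.3, 3.4]
grip_width: 0.0432
grasp_force: 62.2
```

```bash
python3 s.py; python3 look.py w5
```

```text
8.2 [0.4877 0.0456 0.0839] yaw 1.0034 F [-3.5  -2.32  3.44] T [-0.355  0.714  0.057] j6 2.232 tau6 -0.355 0.04316313957009869 62.16255654464476
crop 187 223 4
8.2 [0.48770664 0.04562424 0.08393129] [ 8.76774775e-01  4.80901018e-01 -3.90453162e-04  2.28514480e-04] 2.2319575471192357
knob_top [287.2 311.6  76.8  87.2] 0.64 [0.4951 0.0528 0.131 ]
ring [283.2 269.8 102.9  90.5] 0.78 [0.494  0.0531 0.098 ]
pointer [285.7 310.1  76.4  93.7] 0.81 [0.4874 0.0409 0.109 ]
ring_dot [282.2 271.9 100.5  87.6] 0.56 [0.493  0.0525 0.098 ]
```

View pics/w5.png

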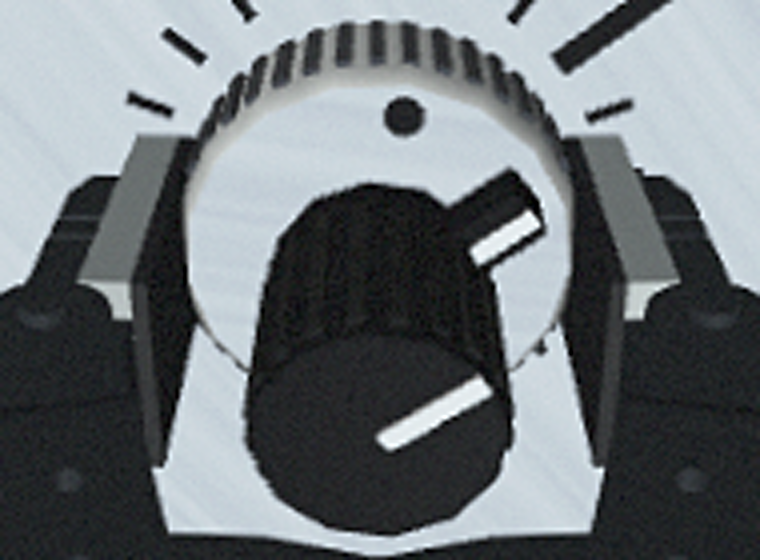

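Request:
{"name": "send_rows", "arguments": {"motion": "1 0 0 0 0.05; 1 0 0 0 0.1"}}

```text
clock: 8.65
eef_pos: [0.4877, 0.0457, 0.0839]
tool_rot: [0.9, 0.437, -0.0, 0.0]
ft_force: [-4.4, -2.2, 5.2]
grip_width: 0.0433
grasp_force: 62.4
```

```bash
python3 s.py
```

```text
8.65 [0.4877 0.0457 0.0839] yaw 0.9039 F [-4.38 -2.17  5.21] T [-0.455  0.931  0.04 ] j6 2.3314 tau6 -0.363 0.04329737495197961 62.36718169413507
```

Request:
{"name": "send_rows", "arguments": {"motion": "1 0 0 0 0.05; 1 0 0 0 0.1"}}

```text
clock: 8.85
eef_pos: [0.4877, 0.0457, 0.0839]
tool_rot: [0.92, 0.391, -0.0, 0.0]
ft_force: [-3.7, -1.7, 6.0]
grip_width: 0.0431
grasp_force: 62.4
```

```bash
python3 s.py
```

```text
8.85 [0.4877 0.0457 0.0839] yaw 0.8039 F [-3.67 -1.73  6.02] T [-0.39   0.869  0.081] j6 2.4315 tau6 -0.356 0.04307819144554441 62.361917539383285
```

Total 1.30 rad turned.

Request:
{"name": "send_rows", "arguments": {"motion": "1 0 0 0 0.05; 1 0 0 0 0.1"}}

```text
clock: 9.05
eef_pos: [0.4876, 0.0457, 0.0839]
tool_rot: [0.939, 0.345, -0.0, 0.0]
ft_force: [-3.6, -2.5, 6.8]
grip_width: 0.0431
grasp_force: 62.4
```

```bash
python3 s.py
```

```text
9.05 [0.4876 0.0457 0.0839] yaw 0.704 F [-3.55 -2.53  6.77] T [-0.388  0.933  0.086] j6 2.5314 tau6 -0.357 0.04311929709761181 62.37256549007725
```

Request:
{"name": "send_rows", "arguments": {"motion": "1 0 0 0 0.04; 1 0 0 0 0.08"}}

```text
clock: 9.25
eef_pos: [0.4876, 0.0458, 0.0839]
tool_rot: [0.951, 0.308, -0.0, 0.0]
ft_force: [-3.6, -2.1, 6.8]
grip_width: 0.043
grasp_force: 62.3
```

```bash
python3 s.py
```

```text
9.25 [0.4876 0.0458 0.0839] yaw 0.6256 F [-3.58 -2.11  6.8 ] T [-0.419  0.909  0.476] j6 2.61 tau6 0.144 0.042959253727931856 62.282816654769704
```

Request:
{"name": "send_rows", "arguments": {"motion": "1 0 0 0 0.04; 1 0 0 0 0.08"}}

```text
clock: 9.45
eef_pos: [0.4876, 0.0458, 0.0839]
tool_rot: [0.963, 0.27, -0.0, 0.0]
ft_force: [-3.7, -1.7, 5.8]
grip_width: 0.0434
grasp_force: 62.3
```

```bash
python3 s.py; python3 look.py w6
```

```text
9.45 [0.4876 0.0458 0.0839] yaw 0.5459 F [-3.66 -1.74  5.83] T [-0.412  0.893  0.572] j6 2.6897 tau6 0.237 0.04344608066428093 62.259218984108884
crop 190 222 4
9.45 [0.48761671 0.0458036  0.08386369] [ 9.62978410e-01  2.69578123e-01 -4.06304919e-04  2.27538198e-04] 2.689708911904283
knob_top [283.2 306.6  69.2  97.2] 0.9 [0.4985 0.0516 0.131 ]
knob_top [521.6 285.6  50.2  72.5] 0.45 [ 0.5516 -0.0328  0.131 ]
ring [281.2 271.1 100.9  90.2] 0.84 [0.4955 0.0506 0.098 ]
pointer [283.4 306.8  69.4 103.1] 0.85 [0.4862 0.0438 0.109 ]
ring_dot [281.9 271.3 100.1  85. ] 0.85 [0.4956 0.0502 0.098 ]
ring_dot [334.1 209.3 447.1 418.7] 0.66 [0.5308 0.0466 0.098 ]
```

View pics/w6.png

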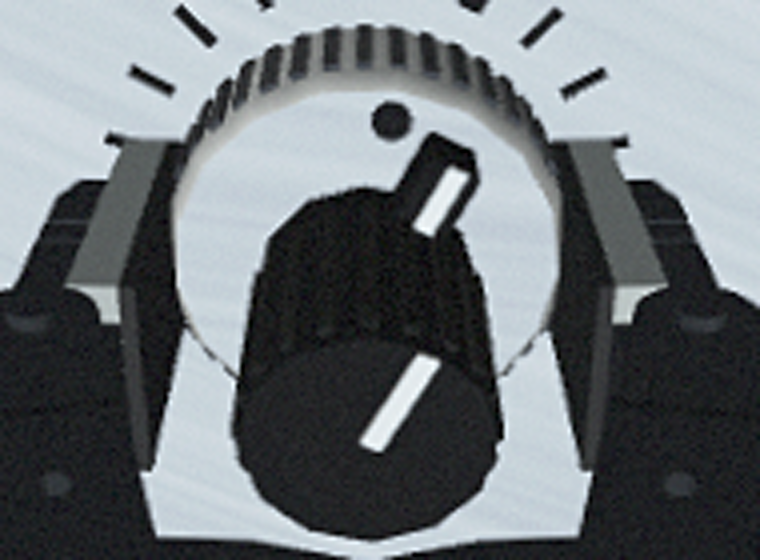

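Request:
{"name": "send_rows", "arguments": {"motion": "0 0 0 0 0; -1 0 0 0 0; -1 0 0 0 0; -1 0 0 0 0; -1 0 0 0 0"}}

```text
clock: 10.2
eef_pos: [0.4885, 0.0462, 0.0833]
tool_rot: [0.963, 0.269, 0.0, -0.0]
ft_force: [0.0, -0.1, 0.1]
grip_width: 0.0857
grasp_force: 0.0
```

Request:
{"name": "send_rows", "arguments": {"motion": "-1 0 0 -3 0; -1 0 0 -7 0; -1 0 0 -11 0; -1 0 0 -14 0; -1 0 0 -14 0"}}

```text
clock: 10.7
eef_pos: [0.4913, 0.0464, 0.2283]
tool_rot: [0.963, 0.269, 0.005, 0.001]
ft_force: [-0.0, 0.9, -0.0]
grip_width: 0.0854
grasp_force: 0.0
```

```bash
python3 s.py; python3 look.py w7
```

```text
10.7 [0.4913 0.0464 0.2283] yaw 0.5441 F [-0.03  0.9  -0.02] T [-0.006 -0.059  0.04 ] j6 2.6915 tau6 0.002 0.08543667063768232 0.0
crop 186 141 4
10.7 [0.49129862 0.046403   0.22829725] [9.63207618e-01 2.68710316e-01 5.01916432e-03 8.11379990e-04] 2.6915381119842796
knob_top [282.4 212.9  32.1  42.8] 0.73 [0.4946 0.0466 0.131 ]
ring [279.9 204.2  54.5  56.3] 0.96 [0.4921 0.0473 0.098 ]
ring [335.5 187.9 319.3 270.8] 0.26 [0.5294 0.0137 0.098 ]
pointer [280.6 211.2  33.2  41.3] 0.73 [0.4897 0.0452 0.109 ]
ring_dot [282.  205.6  57.   48.7] 0.86 [0.4919 0.0451 0.098 ]
ring_dot [457.1 138.9  86.1  81.6] 0.36 [ 0.6304 -0.06    0.098 ]
```

View pics/w7.png

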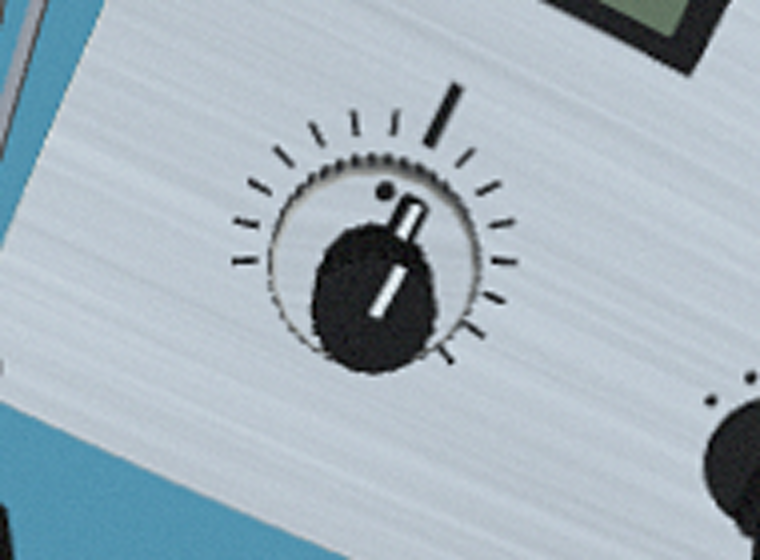

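The picture shows the pointer's nose line at (400,240)–(418,202), parallel to the index line at (430,146)–(459,86) to within about 0.03 rad. The gripper is clear of the control and the ring last read 0.57 N m, so I'm handing in.

```bash
python3 -c "
from workcell import workorder
print(workorder.job_done())"
```

```text
the job is handed in; nothing more can be done
None
```

The job is handed in but returned no verdict: the pointer is on the index line to within about 0.05 rad, the lock ring is tightened to about 0.57 N m (snug range 0.44 to 0.71), and the arm is clear of everything.

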